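Hang up the basket, free the sagging gate bolt and hold the guard gate ajar

ROBOT

A 6-joint arm with a two-finger parallel gripper is mounted at the origin on the work surface. World frame = base frame: x ahead of the robot, y to its left, z up, the work surface at z = 0. Lengths are in m, angles in rad, forces in N, time in s.
With the tool pointing down it reaches from about 0.3 to 0.875 m from the base axis. Payload 6.4 kg.
Tool frame: the origin (TCP) lies at the very end of the fingers, on their centre line; the grasp point (between the pads) lies 19 mm behind it; z points along the fingers, y is the line along which they close (so a half turn about z gives the same grasp; the last joint's range is limited). The gripper opens to 85 mm and grips with 20 to 120 N. Pads are 22 mm wide; open, the fingers measure 114 mm over their backs; the gripper's body (76 mm by 85 mm) begins 54 mm behind the grasp point. The pads swing forward as they close: fully open they stand 13 mm farther back than shut.
Start: joints at [1.02, 0.181, 1.607, -0, 1.354, -0.206], TCP at [0.194, 0.541, 0.231] pointing down, gripper open.
Joint ranges: [-2.99, 2.99], [-0.89, 2.07], [0.3, 2.58], [-1.14, 4.28], [0, 2.63], [-3.12, 3.12]. Speed limits (rad/s): [2.57, 2.57, 3.01, 3.14, 3.14, 3.14].

INTERFACE

Orientations are given as a unit quaternion [w, x, y, z].
In Python, from bench import ctrl gives the robot as it stands.
- The arm moves only by the tool jog_arm, never from a script. Its argument "series" is a list that holds one entry, the list of rows, each a list of 7 numbers: the shift along the tool's x, y, z in mm, then the turn, a rotation vector about the tool's x, y, z in rad, then the finger opening in mm, from 0 to 85.4. In form: [[[tx, ty, tz, rx, ry, rz, gripper], ...]]. A call has exactly 10 rows; each row shifts and turns the commanded pose from where the row before left it, along the tool's axes as they then stand; what a row does not reach is not made up. A row lasts 1/10 s, in which the tool goes at most 50 mm and 8.59 degrees, less where a joint would pass 70% of its speed; a pose out of reach is approached as far as the arm can. A call with a gripper value outside its range is refused whole. The fingers move at their own pace and stop on an object; the grip force is fixed at half the most. Time passes only in rows, so rows that do not move let the fingers close, or fill a call up. It gives the time, the measured TCP pose, the force, the opening and the grip force at its end, in the units of the state.
- ctrl.get_obs(): the state, without advancing time (a new reading comes with each control period).
- ctrl.camera(name): name is "side" or "top" or "wrist"; returns a dict with "frame" (384x512x3 uint8, blue, green, red), "z_map" (384x512 float32, m along the optical axis (not along the pixel's ray), 0 where there is no reading), "fx", "fy", "cx", "cy" (pixels), "xyz" and "rotation" of the camera in the world. Camera axes: x right, y down, z forward; pixel columns grow to the right and rows downward; lengths in m; the calibration is good to about 2 mm. A picture is of the moment at which its call begins.
- ctrl.hand_in(): hands the job in; it is judged then, once.
The state is a dict: "time_s": time; "q": joint angles; "dq": joint speeds; "joint_efforts": joint torques, N m; "eef_pos": TCP position; "eef_rot": TCP orientation; "wrist_force": force on the tool from outside, world axes, zero at the start; "torque": the same for the moment, N m; "opening": opening from 0.0 (shut) to 1.0 (fully open); "grasp_force": force on a finger pad.
Only numpy, scipy, OpenCV 4.12 (cv2) and the standard library are available. Lean on these libraries where they do the work, as an engineer would, in place of code of your own. Each camera call takes 0.05 s, during which the arm holds its last target. There are 200 camera calls.

TASK

The parts basket has been left in the way of the gate in the mesh guard: first hang it by its handle on the hook on the guard's top rail and let go of it. Then open the gate: its barrel bolt has sagged and is caught behind the bent-up lip of the keeper, so lift the bolt by its knob over the lip while pulling it back out of the keeper, without forcing it, and swing the gate open towards you about a hand's width (10 cm at its free edge). The gate springs shut by itself, so finish with the gripper still holding it ajar there, and leave everything else on the bench where it is.

Things in the scene. Friction and masses are not known exactly. Their poses are not given: they have to be found in the camera images.
- cage: Fixed open-topped guard of grey steel tube and welded mesh round a clamping jig, 612 wide, 180 deep, 245 high. Origin on the bench, in the plane of the front face (it looks to -x, the robot), below the gate's free edge. y runs left along the front: gate y 0 to 284, latch post -46 to -6, fixed panel with 20 mm top rail -306 to -46. x goes into the guard
- basket: The parts basket: loose sheet-steel tray, 74 (x) by 116 (y) by 50 high, about 0.2 to 0.4 kg with the screws in it, with a stiff bail that rises to a straight black hand grip along its y. It starts standing on the bench in front of the gate. Origin: centre of the underside; z up
- basket_grip (a point): Middle of the basket's hand grip: a round bar of 10 mm diameter, 92 mm long, along the basket's y, 130 mm above the basket's underside. The opening below it, down to the tray's rim, is 75 high and 113 wide
- hook: Fixed steel wire hook (8 mm wire) clipped over the top rail of the guard's fixed panel, pointing out of the front face. Origin: front top edge of the rail, 245 above the bench; axes as the guard's. The arm leaves the panel 12 mm below the origin and runs 91 mm out (-x); its upturned tip ends 18 mm above the origin
- hook_seat (a point): Top of the wire at the lowest point of the hook, where a handle comes to lie: 66 mm in front of the panel's face, 231 above the bench. The upturned tip stands 15 to 25 mm farther out and ends 32 mm above this point
- gate_hinge (a point): Point on the vertical hinge axis of the gate, at the height of the bolt (212 above the bench), in the plane of the guard's front face, at y = 284 of the guard
- gate_swing (a joint): Angle of the gate, rad: 0 shut, grows as its free edge swings out towards the guard's -x (clockwise seen from above). A spring hinge shuts it: about 0.25 N m at 0, 0.43 N m at 0.36 rad; it shuts from any angle
- gate: The gate: steel tube and mesh, 281 wide, 20 thick, its top at 245 above the bench, carrying the barrel bolt near the top of its front face. Origin on the hinge axis at bench level; axes as the guard's when shut
- gate_edge (a point): Front corner of the gate's free edge (the stile) at the height of the bolt, 284 mm from the hinge axis. 10 cm of opening there is 0.35 rad
- bolt_knob (a point): Centre of the bolt's knob: upright black cylinder, 22 diameter, 32 high, on an 8 mm stem that rises from the rod. Bolted and sagging, it is 275 above the bench (its underside 259, 14 above the gate's top), 22 mm in front of the gate's face and 75 mm from the gate's free edge (209 mm along the gate from the hinge). Nothing stands above it. It draws towards the hinge
- bolt_draw (a joint): How far the bolt is drawn back along the gate towards the hinge, m: 0 bolted, 0.055 fully back. Friction about 2 N; it stays where it is left. While the bolt sags it jams on the keeper's lip at about 0.006. It is out of the keeper's strap from 0.026, and past the lip from 0.032
- bolt_lift (a joint): How far the bolt is lifted in its worn guides, m: 0 sagging, 0.014 at the top of the guides. Lifting takes about 2.5 N and it drops back when let go. The nose clears the lip when lifted more than 0.0065, and must stay up until past it
- bolt_nose (a point): Tip of the bolt's round nose, on the axis of the 16 mm rod: 42 mm beyond the gate's free edge when bolted. A notch in the rod's underside, 22 to 36 mm behind the tip, lies over the keeper's lip
- keeper: Fixed steel keeper on the latch post: a strap round the bolt's nose (26 wide, its front 39 mm in front of the post's face) with a foot bent up into a lip on the gate's side. Same origin and axes as the guard
- keeper_lip (a point): Middle of the top edge of the bent-up lip, 210.5 above the bench, 4 mm thick, 12 mm from the gate's free edge; it stands 6.5 mm higher than the underside of the sagging bolt's nose
- screw_jar: Bystander: screw jar with a black lid, 52 diameter, 65 high, standing in front of the latch post. Origin: centre of its underside
- screwdriver: Bystander: screwdriver, 200 long, lying in front of the fixed panel. Origin: underside, middle
- wrench: Bystander: wrench, 180 long, lying to the left of the basket. Origin: underside, middle
- hammer: Bystander: hammer, 280 long, lying on the left. Origin: underside, middle
- spray_can: Bystander: spray can, 65 diameter, 190 high, left of the guard. Origin: centre of its underside
- drill: Bystander: cordless drill, 200 high, standing on its battery on the right. Origin: centre of its underside
There are look-alikes about, which are no part of the job. Of the things shaped like the basket, the steel one is meant.

How it is judged:
On the way, in this order (a step that is already met when the one before it is completed fails the run):
1. the basket hangs by its handle on the hook, clear of the bench, let go and at rest (contact force between basket and hook above 1 N and contact force between basket and the fingers below 0.1 N and distance between basket_grip and hook_seat below 0.055 m and height (world z) of basket above 0.07 m and linear speed of basket below 0.08 m/s), for 0.3 s.
2. the bolt is drawn out of the keeper (value of joint bolt_draw above 0.024 m).
At the end, for the whole second after the job is handed in: The gate stands still, ajar 0.25 to 0.50 rad (7 to 14 cm at its free edge), held by the fingers on knob or gate and propped by nothing else; the basket hangs still by its handle on the hook, grip within 55 mm of the seat, tray 70 mm or more above the bench, touched by neither arm nor gate (all of step 1 and value of joint gate_swing between 0.25 and 0.5 rad and velocity of joint gate_swing between -0.1 and 0.1 rad/s and contact force between the fingers and gate above 0.5 N and contact force between basket and gate below 0.1 N and contact force between basket and the arm below 0.1 N); the arm keeps its last pose, push and grip.
It fails at once if the bolt or gate is forced against the keeper (more than 45 N) (contact force between gate and keeper above 45 N).
It fails at once if another thing on the bench is disturbed (moved more than 40 mm) (distance of any of screw_jar, screwdriver, wrench, hammer, spray_can, drill from where it was at the start of the episode above 0.04 m).
It also fails if it takes over 67 s, if anything falls off the work surface, if the arm or the gripper's body presses on something with over 40 N, if the wrist force passes 120 N, or if a joint passes its speed limit or range.

## Working session

There is one attempt and no reset: what is moved stays moved. The work goes in short steps, Python scripts to look and compute and a tool call to move; the robot and the scene stay as the last step left them, time stands still between calls to the robot, and variables do not carry over. Pictures are saved under pics/ and viewed, at most 10 in all, crops included, and the job is handed in when it is done.

Besides the shell and the picture viewer there is one more tool, called after ">>>" as name(argument=value, ...), one argument or row to a line, values as JSON. jog_arm: Moves the arm, as the interface text tells. Its arguments: {"type":"object","properties":{"series":{"type":"array"}},"required":["series"]}

```bash
mkdir -p pics; ls; cat > h.py <<'E'
import numpy as np, cv2, pickle
from bench import ctrl
def snap(n,tag):
    c=ctrl.camera(n); pickle.dump(c,open(f'{tag}.pkl','wb')); return c
def load(tag): return pickle.load(open(f'{tag}.pkl','rb'))
def R(c):
    r=np.array(c['rotation'],float)
    if r.shape==(3,3): return r
    from scipy.spatial.transform import Rotation as Ro
    return Ro.from_quat([r[1],r[2],r[3],r[0]]).as_matrix()
def P(c,u,v,w=0):
    z=c['z_map'][v-w:v+w+1,u-w:u+w+1]; z=np.median(z[z>0]) if (z>0).any() else np.nan
    return R(c)@np.array([(u-c['cx'])/c['fx']*z,(v-c['cy'])/c['fy']*z,z])+np.array(c['xyz'])
def ray(c,u,v):
    d=R(c)@np.array([(u-c['cx'])/c['fx'],(v-c['cy'])/c['fy'],1]); return np.array(c['xyz']),d/np.linalg.norm(d)
def tri(c1,p1,c2,p2):
    o1,d1=ray(c1,*p1);o2,d2=ray(c2,*p2)
    t=np.linalg.lstsq(np.c_[d1,-d2],o2-o1,rcond=None)[0]
    a=o1+t[0]*d1;b=o2+t[1]*d2; return (a+b)/2,np.linalg.norm(a-b)
E
python3 - <<'E'
from h import *
np.set_printoptions(precision=3,suppress=True)
for n in ['side','top','wrist']:
    c=snap(n,n+'0'); print(n,c['xyz'],c['rotation'],c['fx'],c['cx'],c['cy']); 
a=load('side0')['frame'];b=load('top0')['frame']
cv2.imwrite('pics/side0.png',cv2.resize(a,(800,600),interpolation=cv2.INTER_CUBIC))
cv2.imwrite('pics/top0.png',cv2.resize(b,(800,600),interpolation=cv2.INTER_CUBIC))
print(ctrl.get_obs())
E
```

```text
pics
side [-0.15  -1.101  1.128] [-0.431  0.872 -0.206  0.111] 418.51253591094036 251.33670724625105 184.64830477087514
top [0.261 0.    1.461] [-0.045  0.708 -0.704  0.041] 431.239144914873 259.1196640708355 197.01895149589689
wrist [0.115 0.57  0.372] [0.137 0.806 0.568 0.095] 306.8485032599865 255.3910030583225 192.7096666534643
{'time_s': 0.15, 'q': array([ 1.02 ,  0.181,  1.608, -0.   ,  1.354, -0.206]), 'dq': array([ 0.001, -0.002, -0.005,  0.   , -0.003, -0.   ]), 'joint_efforts': array([  0.001, -44.527, -35.169,  -0.   ,   0.006,   0.   ]), 'eef_pos': array([0.194, 0.541, 0.231]), 'eef_rot': array([-0.   ,  0.172,  0.985, -0.001]), 'wrist_force': array([-0.287, -0.701,  0.066]), 'torque': array([0.006, 0.006, 0.006]), 'grasp_force': 0.0, 'opening': 0.9958529611113602}
```

View pics/side0.png

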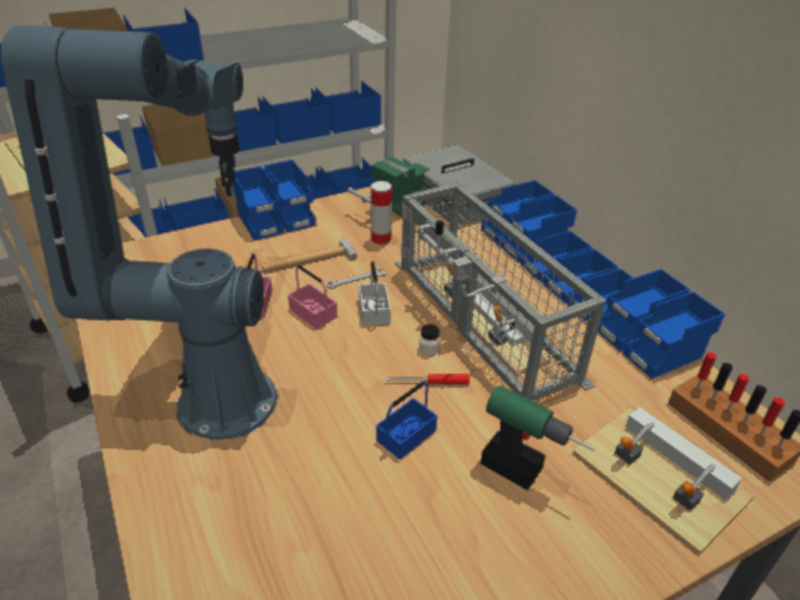

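View pics/top0.png

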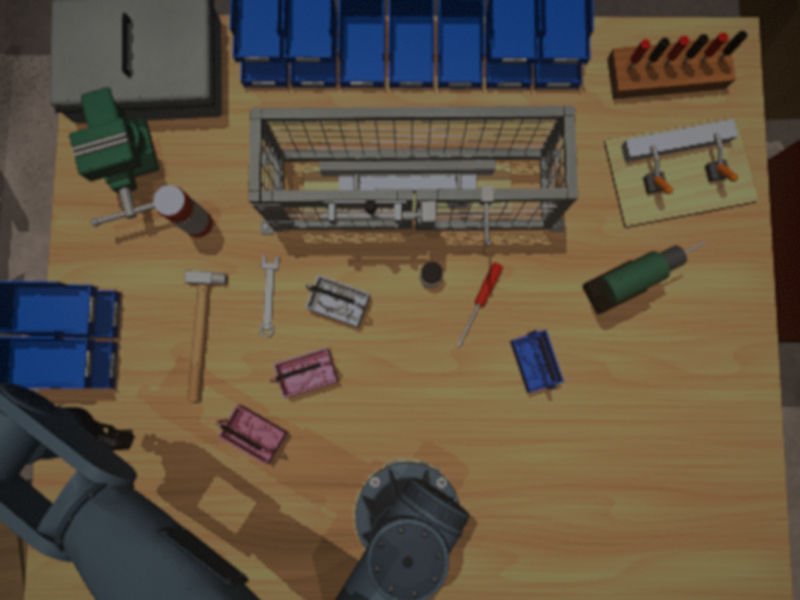

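The side view shows four basket shapes. Their pixels in the 800-wide top view are grey steel (338,302), pink (307,372), pink (252,433) and blue (537,361). The steel one in front of the gate fits the description. The hook is at about (487,215) and the knob at about (371,206). I'll confirm in enlarged crops.

```bash
python3 - <<'E'
from h import *
a=load('side0')['frame'];b=load('top0')['frame']
cv2.imwrite('pics/side_c.png',cv2.resize(a[110:230,220:380],(800,600),interpolation=cv2.INTER_CUBIC))
cv2.imwrite('pics/top_c.png',cv2.resize(b[100:220,180:340],(800,600),interpolation=cv2.INTER_CUBIC))
E
```

```text
(no output)
```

View pics/side_c.png

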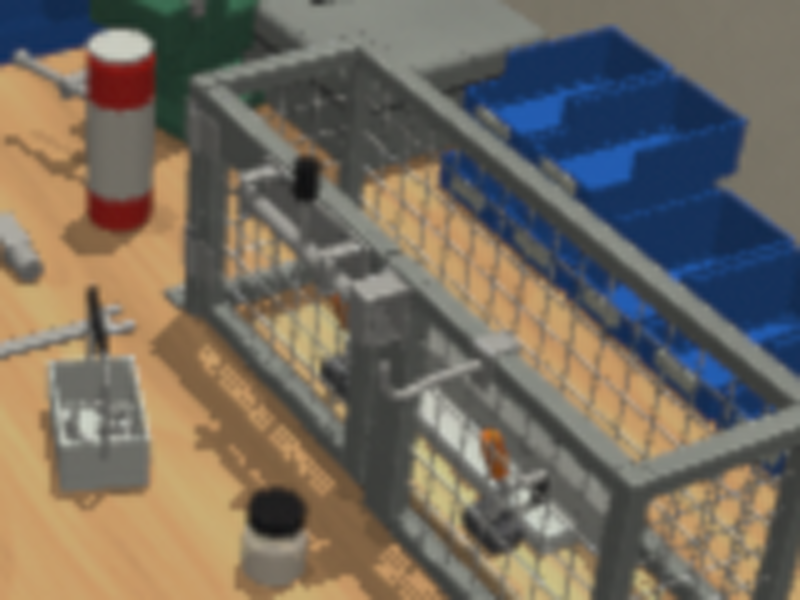

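View pics/top_c.png

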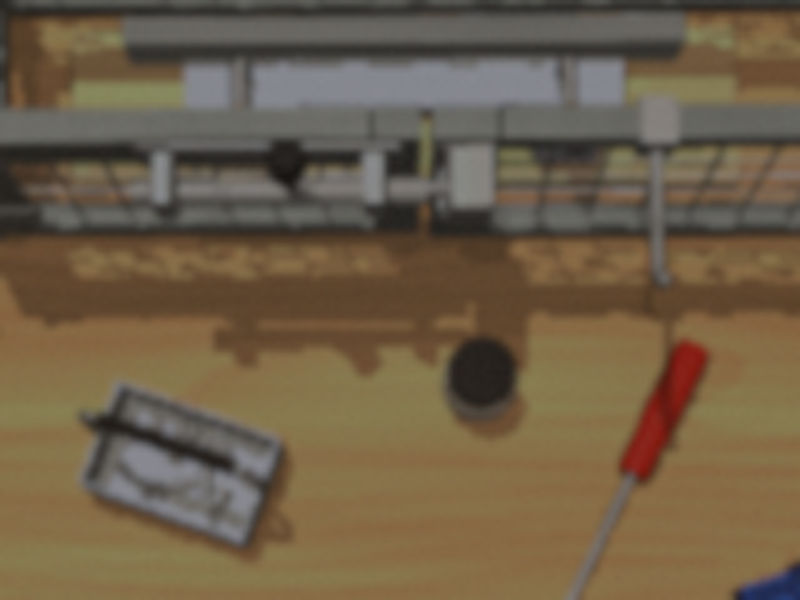

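Confirmed: the steel tray with screws is at crop-top (180,465), with its black grip running from (88,418) to (235,465). The knob is at crop-top (286,160) and crop-side (305,180). The hook tip is at crop-top (660,280) and crop-side (385,367).

```bash
python3 - <<'E'
from h import *
np.set_printoptions(precision=4,suppress=True)
s=load('side0');t=load('top0')
T=lambda x,y:(180+x/5-.4,100+y/5-.4); S=lambda x,y:(220+x/5-.4,110+y/5-.4)
for n,a,b in [('grip',(161,441),(97,320)),('gripL',(88,418),(93,292)),('knobtop',(286,155),(307,160)),('hooktip',(661,277),(385,366)),('hookclip',(658,145),(482,365))]:
    print(n,*tri(t,T(*a),s,S(*b)))
# point clouds
def cloud(c):
    v,u=np.mgrid[0:384,0:512]; z=c['z_map']
    p=np.stack([(u-c['cx'])/c['fx']*z,(v-c['cy'])/c['fy']*z,z],-1)@R(c).T+c['xyz']; p[z<=0]=np.nan; return p
ct=cloud(t);cs=cloud(s); np.save('ct.npy',ct)
# top: rail top points per column -> front edge
ed=[]
for u in list(range(170,365,6)):
    col=ct[100:160,u]; m=np.where((col[:,2]>.238)&(col[:,2]<.252))[0]
    if len(m): ed.append((u,m.max()+100,*col[m.max()],*col[m.min()][[0]]))
ed=np.array(ed);print(ed[::2])
for nm,c,f in [('knob t',ct,lambda p:(p[...,2]>.262)&(p[...,2]<.32)&(abs(p[...,1]-.13)<.2)&(p[...,0]>.4)&(p[...,0]<.7))]:
    q=c[f(c)];print(nm,len(q),q.mean(0) if len(q) else '',q.min(0),q.max(0))
# grip points: dark, near basket
for nm,c,im in [('t',ct,t),('s',cs,s)]:
    f=im['frame'].sum(-1)<150
    m=f&(c[...,2]>.11)&(c[...,2]<.15)&(c[...,0]<.5)&(c[...,0]>.25)&(abs(c[...,1]-.13)<.12)
    q=c[m];print(nm,len(q)); 
    if len(q)>3:
        q0=np.median(q,0);d=np.linalg.svd(q[:,:2]-q[:,:2].mean(0))[2][0];print(q.mean(0),q0,d,(q[:,:2]-q[:,:2].mean(0))@d)
E
```

```text
grip [0.4528 0.1566 0.126 ] 0.002645572031397003
gripL [0.4696 0.203  0.1194] 0.005919895214759705
knobtop [0.5909 0.0708 0.2897] 0.0023321731343807547
hooktip [ 0.531  -0.1421  0.2553] 0.003759557050395209
hookclip [ 0.615  -0.1437  0.2299] 0.002598996134854895
[[170.     128.       0.6091   0.2679   0.245    0.6272]
 [182.     128.       0.6081   0.2323   0.2491   0.6258]
 [194.     128.       0.6091   0.1981   0.246    0.6264]
 [206.     128.       0.6102   0.1637   0.2428   0.6262]
 [218.     129.       0.6072   0.1287   0.2437   0.6279]
 [230.     130.       0.6048   0.0939   0.2422   0.6285]
 [242.     129.       0.6086   0.0592   0.2401   0.6257]
 [254.     140.       0.5741   0.0239   0.2474   0.6291]
 [272.     141.       0.573   -0.0281   0.2415   0.6269]
 [284.     128.       0.6115  -0.0628   0.2426   0.6291]
 [296.     128.       0.6121  -0.0977   0.2412   0.6287]
 [308.     129.       0.6098  -0.1327   0.2395   0.6346]
 [320.     128.       0.6129  -0.1676   0.2396   0.6318]
 [332.     127.       0.6148  -0.2018   0.244    0.6321]
 [344.     127.       0.6158  -0.237   
[... 495 characters left out ...]
.0716 -0.0725 -0.0734
 -0.0742 -0.0758 -0.0693 -0.0703 -0.0718 -0.0723 -0.0737 -0.0754 -0.0767
 -0.0714 -0.0719 -0.0732 -0.0743 -0.0757 -0.0702 -0.0717 -0.0725 -0.0736
 -0.0753 -0.0724  0.0686  0.0674  0.076   0.0749  0.0736  0.0726  0.0713
  0.0702  0.0811  0.0798  0.0789  0.0776  0.0765  0.0753  0.0874  0.086
  0.0849  0.0839  0.0827  0.0947  0.0934  0.0923  0.0913  0.09    0.0888
  0.1009  0.0996  0.0983  0.0973  0.0962  0.0951  0.0939  0.107   0.1057
  0.105   0.1036  0.1026  0.1122  0.1107  0.1098  0.1089  0.1159  0.115
  0.1138]
s 11
[0.4211 0.1498 0.1345] [0.4417 0.1432 0.1345] [-0.961   0.2765] [-0.0302 -0.0288 -0.027  -0.0275 -0.0247 -0.0252  0.1263 -0.0241 -0.0277
 -0.0262  0.1152]
```

```bash
python3 - <<'E'
from h import *
np.set_printoptions(precision=4,suppress=True)
t=load('top0');ct=np.load('ct.npy');x,y,z=ct[...,0],ct[...,1],ct[...,2]
reg=(x>.39)&(x<.5)&(y>.06)&(y<.24)
g=ct[reg&(z>.115)&(z<.16)]
rim=ct[reg&(z>.02)&(z<.075)]
for n,q in (('grip',g),('rim',rim)):
    print(n,len(q),q.mean(0),q[:,2].min(),q[:,2].max()); (cx,cy),(w,h),a=cv2.minAreaRect((q[:,:2]*1000).astype(np.float32)); print(cx,cy,w,h,a)
q=g[:,:2]-g[:,:2].mean(0);print(np.linalg.svd(q)[2][0])
# hook arm points
h=ct[(x>.51)&(x<.60)&(y>-.19)&(y<-.10)&(z>.2)&(z<.3)];print('hook',len(h));h=h[np.argsort(h[:,0])];print(h[::6])
# jar, surroundings heights
for n,(a,b,c,d) in {'jar':(.43,.53,-.04,.04),'spray':(.5,.68,.35,.5)}.items():
    q=ct[(x>a)&(x<b)&(y>c)&(y<d)&(z>.03)];print(n,q.min(0),q.max(0))
E
```

```text
grip 112 [0.4471 0.1511 0.1329] 0.11531103536399945 0.14048688418806532
447.3968200683594 150.6661376953125 120.63580322265625 9.905094146728516 70.3475570678711
rim 198 [0.4491 0.1533 0.0435] 0.020168434006027525 0.0749596676218176
447.1927490234375 151.01251220703125 120.9427261352539 74.18962860107422 70.44851684570312
[-0.332  -0.9433]
hook 73
[[ 0.5213 -0.1435  0.2652]
 [ 0.5274 -0.1437  0.2635]
 [ 0.5401 -0.1417  0.2327]
 [ 0.5459 -0.1445  0.2334]
 [ 0.5517 -0.1445  0.2341]
 [ 0.558  -0.1447  0.2324]
 [ 0.5634 -0.1416  0.2348]
 [ 0.5696 -0.1418  0.2336]
 [ 0.5746 -0.1414  0.2376]
 [ 0.5814 -0.1447  0.2344]
 [ 0.5888 -0.1396  0.2289]
 [ 0.5931 -0.1447  0.235 ]
 [ 0.5994 -0.142   0.2339]]
jar [ 0.4845 -0.0399  0.0315] [ 0.5275 -0.0231  0.0714]
spray [0.5002 0.4039 0.0303] [0.6526 0.4976 0.198 ]
```

>>> jog_arm(
  series=[
    [[-37.1, -25.6, 0, 0, 0, 0, 85], [-37.1, -25.6, 0, 0, 0, 0, 85], [-37.1, -25.6, 0, 0, 0, 0, 85], [-37.1, -25.6, 0, 0, 0, 0, 85], [-37.1, -25.6, 0, 0, 0, 0, 85], [-37.1, -25.6, 0, 0, 0, 0, 85], [-37.1, -25.6, 0, 0, 0, 0, 85], [-37.1, -25.6, 0, 0, 0, 0, 85], [-37.1, -25.6, 0, 0, 0, 0, 85], [-37.1, -25.6, 0, 0, 0, 0, 85]],
  ],
)

```text
time_s: 1.15
eef_pos: [0.4576, 0.1731, 0.2313]
eef_rot: [0.0, 0.172, 0.985, 0.0]
wrist_force: [1.0, 0.2, -0.2]
opening: 0.997
grasp_force: 0.0
```

>>> jog_arm(
  series=[
    [[0, 0, 0, 0, 0, 0.1425, 85], [0, 0, 0, 0, 0, 0.1425, 85], [0, 0, 0, 0, 0, 0.1425, 85], [0, 0, 0, 0, 0, 0.1425, 85], [0, 0, 0, 0, 0, 0.1425, 85], [0, 0, 0, 0, 0, 0.1425, 85], [0, 0, 0, 0, 0, 0.1425, 85], [0, 0, 0, 0, 0, 0.1425, 85], [0, 0, 0, 0, 0, 0.1425, 85], [0, 0, 0, 0, 0, 0.1425, 85]],
  ],
)

```text
time_s: 2.15
eef_pos: [0.4567, 0.1748, 0.231]
eef_rot: [-0.0, 0.776, 0.631, -0.0]
wrist_force: [-0.5, -0.1, 1.1]
opening: 0.996
grasp_force: 0.0
```

>>> jog_arm(
  series=[
    [[0, 0, 0, 0, 0, 0.1425, 60], [0, 0, 0, 0, 0, 0, 60], [0, 0, 0, 0, 0, 0, 60], [0, 0, 0, 0, 0, 0, 60], [0, 0, 0, 0, 0, 0, 60], [0, 0, 0, 0, 0, 0, 60], [0, 0, 0, 0, 0, 0, 60], [0, 0, 0, 0, 0, 0, 60], [0, 0, 0, 0, 0, 0, 60], [0, 0, 0, 0, 0, 0, 60]],
  ],
)

```text
time_s: 3.15
eef_pos: [0.457, 0.1748, 0.2313]
eef_rot: [0.0, 0.817, 0.577, -0.0]
wrist_force: [0.9, 0.5, -0.5]
opening: 0.705
grasp_force: 0.0
```

```bash
cat >> h.py <<'E'
from scipy.spatial.transform import Rotation as Ro
def err(target,yawy):
    """tool-frame mm and rad (about tool z) to the target TCP with tool y at yaw angle yawy"""
    o=ctrl.get_obs();w,x,y,z=o['eef_rot'];r=Ro.from_quat([x,y,z,w]).as_matrix()
    e=r.T@(np.array(target)-o['eef_pos'])*1000
    ty=np.array([np.cos(yawy),np.sin(yawy),0]);tz=np.array([0,0,-1.]);G=np.c_[np.cross(ty,tz),ty,tz]
    print('t',round(o['time_s'],2),'pos',o['eef_pos'].round(4),'tool mm',e.round(1),'rot',Ro.from_matrix(r.T@G).as_rotvec().round(3),'yaw',np.arctan2(r[1,1],r[0,1]).round(3),'open',round(o['opening']*85.4,1),'gf',o['grasp_force'],'F',o['wrist_force'].round(2))
E
python3 - <<'E'
from h import *
err([.4557,.1744,.111],-.342)
c=snap('wrist','w1');cv2.imwrite('pics/w1.png',cv2.resize(c['frame'],(800,600)))
E
```

```text
t 3.15 pos [0.457  0.1748 0.2313] tool mm [ -0.8  -1.1 120.3] rot [0.    0.    0.001] yaw -0.341 open 60.2 gf 0.0 F [ 0.94  0.49 -0.49]
```

View pics/w1.png

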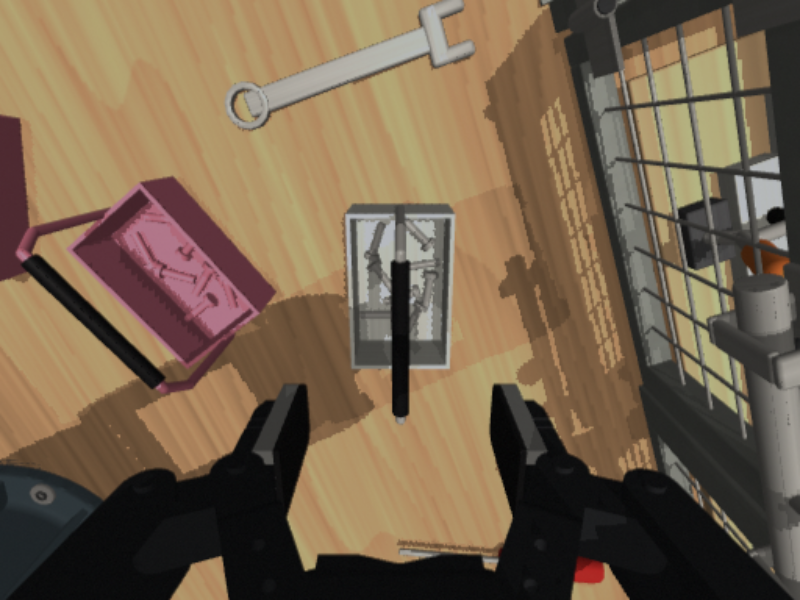

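The basket's bar, at (400,262)–(401,415), runs midway between the fingers and parallel to the pads. I'll go down and grip it.

>>> jog_arm(
  series=[
    [[-0.8, -1.0, 20, 0, 0, 0, 60], [0, 0, 20, 0, 0, 0, 60], [0, 0, 20, 0, 0, 0, 60], [0, 0, 20, 0, 0, 0, 60], [0, 0, 20, 0, 0, 0, 60], [0, 0, 15, 0, 0, 0, 60], [0, 0, 5, 0, 0, 0, 60], [0, 0, 0, 0, 0, 0, 60], [0, 0, 0, 0, 0, 0, 60], [0, 0, 0, 0, 0, 0, 60]],
  ],
)

```text
time_s: 4.2
eef_pos: [0.4566, 0.1745, 0.1123]
eef_rot: [0.0, 0.817, 0.577, 0.001]
wrist_force: [0.9, 0.1, 0.1]
opening: 0.705
grasp_force: 0.0
```

```bash
python3 - <<'E'
from h import *
np.set_printoptions(precision=4,suppress=True)
err([.4557,.1744,.111],-.342)
w=load('w1');t=load('top0')
print(tri(w,(401/800*512-.2,338/600*384-.2),t,(212.2-.4,188.2-.4)),P(w,256,216,1),P(w,256,170,1),P(w,256,262,1))
E
```

```text
t 4.2 pos [0.4566 0.1745 0.1123] tool mm [-0.4 -0.8  1.3] rot [ 0.002 -0.001  0.001] yaw -0.341 open 60.2 gf 0.0 F [0.88 0.11 0.15]
(array([0.4512, 0.1563, 0.131 ]), np.float64(0.0008055921934667518)) [0.4516 0.1574 0.1336] [0.465  0.1953 0.1337] [0.4366 0.1152 0.1336]
```

>>> jog_arm(
  series=[
    [[3, -0.8, 1, 0, 0, 0, 60], [0, 0, 0, 0, 0, 0, 60], [0, 0, 0, 0, 0, 0, 20], [0, 0, 0, 0, 0, 0, 0], [0, 0, 0, 0, 0, 0, 0], [0, 0, 0, 0, 0, 0, 0], [0, 0, 0, 0, 0, 0, 0], [0, 0, 0, 0, 0, 0, 0], [0, 0, 0, 0, 0, 0, 0], [0, 0, 0, 0, 0, 0, 0]],
  ],
)

```text
time_s: 5.2
eef_pos: [0.4564, 0.1775, 0.1105]
eef_rot: [0.0, 0.817, 0.577, 0.0]
wrist_force: [2.6, -1.2, 0.2]
opening: 0.089
grasp_force: 58.5
```

>>> jog_arm(
  series=[
    [[0, 0, -8, 0, 0, 0, 0], [0, 0, -14, 0, 0, 0, 0], [0, 0, -20, 0, 0, 0, 0], [0, 0, -20, 0, 0, 0, 0], [0, 0, -20, 0, 0, 0, 0], [0, 0, -20, 0, 0, 0, 0], [0, 0, -20, 0, 0, 0, 0], [0, 0, -20, 0, 0, 0, 0], [0, 0, -10, 0, 0, 0, 0], [0, 0, -3, 0, 0, 0, 0]],
  ],
)

```text
time_s: 6.2
eef_pos: [0.456, 0.1776, 0.2661]
eef_rot: [0.0, 0.817, 0.577, 0.0]
wrist_force: [0.9, -0.4, -4.1]
opening: 0.092
grasp_force: 58.6
```

```bash
python3 - <<'E'
from h import *
np.set_printoptions(precision=4,suppress=True)
err([.46,-.116,.266],0.011)
E
```

```text
t 6.2 pos [0.456  0.1776 0.2661] tool mm [-275.4  102.    -0. ] rot [ 0.001 -0.    -0.352] yaw -0.341 open 7.8 gf 58.56070160865784 F [ 0.93 -0.38 -4.08]
```

>>> jog_arm(
  series=[
    [[0, 0, 0, 0, 0, -0.04, 0], [0, 0, 0, 0, 0, -0.09, 0], [0, 0, 0, 0, 0, -0.09, 0], [0, 0, 0, 0, 0, -0.09, 0], [0, 0, 0, 0, 0, -0.042, 0], [-10, 0, 0, 0, 0, 0, 0], [-20, 0, 0, 0, 0, 0, 0], [-30, 0, 0, 0, 0, 0, 0], [-30, 0, 0, 0, 0, 0, 0], [-30, 0, 0, 0, 0, 0, 0]],
  ],
)

```text
time_s: 7.2
eef_pos: [0.4564, 0.0561, 0.2644]
eef_rot: [-0.001, 0.704, 0.71, -0.001]
wrist_force: [1.0, 0.4, -3.7]
opening: 0.092
grasp_force: 58.5
```

>>> jog_arm(
  series=[
    [[-30, 0, 0, 0, 0, 0, 0], [-30, 0, 0, 0, 0, 0, 0], [-30, 0, 0, 0, 0, 0, 0], [-30, 0, 0, 0, 0, 0, 0], [-25, 0, 0, 0, 0, 0, 0], [-17, 0, 0, 0, 0, 0, 0], [-9, 0, 0, 0, 0, 0, 0], [-3, 0, 0, 0, 0, 0, 0], [0, 0, 0, 0, 0, 0, 0], [0, 0, 0, 0, 0, 0, 0]],
  ],
)

```text
time_s: 8.2
eef_pos: [0.4589, -0.1157, 0.2651]
eef_rot: [-0.0, 0.703, 0.711, 0.0]
wrist_force: [0.2, 0.4, -4.5]
opening: 0.095
grasp_force: 58.5
```

```bash
python3 - <<'E'
from h import *
np.set_printoptions(precision=4,suppress=True)
err([.547,-.1165,.266],0.011)
a=snap('top','t2');s=snap('side','s2');w=snap('wrist','w2')
A=cv2.resize(a['frame'][120:220,260:390],(400,300),interpolation=cv2.INTER_CUBIC)
B=cv2.resize(s['frame'][120:240,230:390],(400,300),interpolation=cv2.INTER_CUBIC)
C=cv2.resize(w['frame'],(400,300),interpolation=cv2.INTER_AREA)
D=cv2.resize(w['frame'][80:330,130:463],(400,300))
cv2.imwrite('pics/m2.png',np.vstack([np.hstack([A,B]),np.hstack([C,D])]))
E
```

```text
t 8.2 pos [ 0.4589 -0.1157  0.2651] tool mm [-1.8 88.  -0.9] rot [-0.    -0.001 -0.   ] yaw 0.011 open 8.1 gf 58.49412024021149 F [ 0.23  0.42 -4.55]
```

View pics/m2.png

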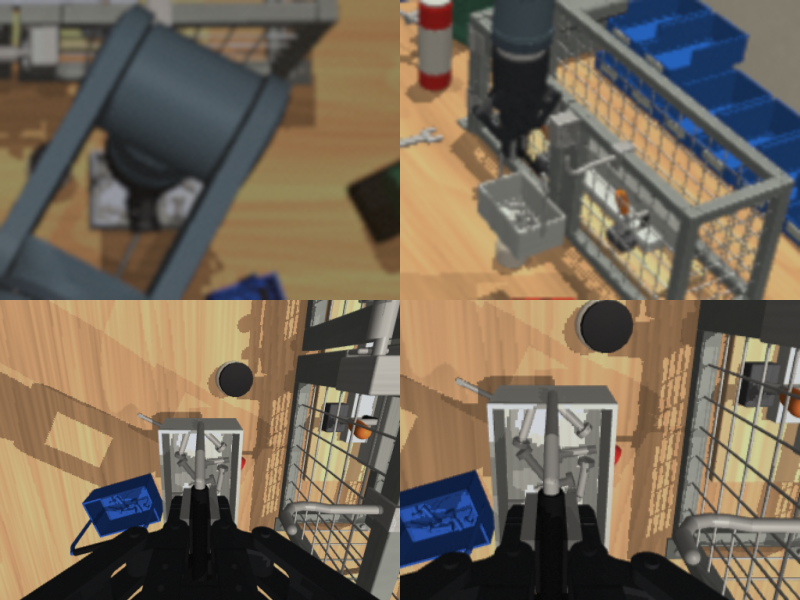

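The basket hangs level in the fingers. The hook's upturned end is at wrist (371,263) and its wire at (430,257), to the right of the fingers.

```bash
python3 - <<'E'
from h import *
np.set_printoptions(precision=4,suppress=True)
w=load('w2')
print('grip +y end',P(w,256,237,0),P(w,256,240,1),'steel',P(w,256,232,0))
for u,v in [(367,263),(369,265),(371,262),(371,267),(380,256),(400,256),(430,257),(450,257)]: print(u,v,P(w,u,v,1))
v,u=np.mgrid[0:384,0:512];z=w['z_map'];p=np.stack([(u-w['cx'])/w['fx']*z,(v-w['cy'])/w['fy']*z,z],-1)@R(w).T+w['xyz']
m=(p[...,0]>.51)&(p[...,0]<.6)&(abs(p[...,1]+.142)<.02)&(p[...,2]>.21)&(p[...,2]<.29)
q=p[m];print(len(q),q.min(0),q.max(0));
for a in np.arange(.515,.6,.01):
    s=q[(q[:,0]>a)&(q[:,0]<a+.01)]
    if len(s): print(a,s[:,1].min(),s[:,1].max(),s[:,2].max())
g=p[(abs(p[...,0]-.4589)<.025)&(abs(p[...,1]+.09)<.08)&(p[...,2]>.12)&(p[...,2]<.25)&(abs(u-256)<40)]
for zz in (.205,): 
    r=p[(abs(p[...,2]-.203)<.006)&(abs(p[...,0]-.46)<.06)&(abs(p[...,1]+.14)<.1)&(v<330)];print('rim',len(r),r.min(0),r.max(0))
E
```

```text
grip +y end [ 0.4596 -0.0918  0.2872] [ 0.4597 -0.0932  0.2873] steel [ 0.4596 -0.0896  0.2869]
367 263 [ 0.5331 -0.1387  0.2317]
369 265 [ 0.5335 -0.1386  0.2343]
371 262 [ 0.5362 -0.1387  0.2304]
371 267 [ 0.5341 -0.1388  0.2363]
380 256 [ 0.6257 -0.2401  0.0514]
400 256 [ 0.6807 -0.2708 -0.0011]
430 257 [ 0.7266 -0.272  -0.0012]
450 257 [ 0.7572 -0.2719 -0.0016]
1724 [ 0.5239 -0.1458  0.2235] [ 0.5999 -0.1367  0.263 ]
0.515 -0.14435621695399262 -0.13913034430287996 0.261208442235121
0.525 -0.1458105882151226 -0.13780240582948572 0.2630074729861809
0.535 -0.14502218503101139 -0.13763261407607158 0.2389384359797857
0.545 -0.1456896934187867 -0.1375895580903119 0.23155408798683022
0.555 -0.14562104916599003 -0.13697224815137177 0.2341020799830956
0.5650000000000001 -0.14512302137215147 -0.1372597118454898 0.23578024869099587
0.5750000000000001 -0.14478050131769712 -0.13707585322832255 0.2361235913034023
0.5850000000000001 -0.14477407502390416 -0.13678823621068498 0.23636410989771373
0.5950000000000001 -0.14380006023536554 -0.1367326582550752 0.23656390110263922
rim 2013 [ 0.4231 -0.1815  0.197 ] [ 0.498  -0.0764  0.2085]
```

>>> jog_arm(
  series=[
    [[-2, 5, 0, 0, 0, 0, 0], [-3, 10, 0, 0, 0, 0, 0], [0, 12, 0, 0, 0, 0, 0], [0, 12, 0, 0, 0, 0, 0], [0, 12, 0, 0, 0, 0, 0], [0, 12, 0, 0, 0, 0, 0], [0, 12, 0, 0, 0, 0, 0], [0, 9, 0, 0, 0, 0, 0], [0, 4, 0, 0, 0, 0, 0], [0, 0, 0, 0, 0, 0, 0]],
  ],
)

```text
time_s: 9.35
eef_pos: [0.5475, -0.1205, 0.2651]
eef_rot: [-0.0, 0.703, 0.711, -0.0]
wrist_force: [0.6, 0.4, -4.9]
opening: 0.095
grasp_force: 58.5
```

```bash
python3 - <<'E'
from h import *
np.set_printoptions(precision=4,suppress=True)
err([.547,-.1197,.218],0.011)
s=snap('side','s3');w=snap('wrist','w3')
B=cv2.resize(s['frame'][140:230,270:390],(400,300),interpolation=cv2.INTER_CUBIC)
D=cv2.resize(w['frame'][80:380,56:456],(400,300))
cv2.imwrite('pics/m3.png',np.hstack([B,D]))
E
```

```text
t 9.35 pos [ 0.5475 -0.1205  0.2651] tool mm [ 0.8 -0.5 47.1] rot [-0. -0. -0.] yaw 0.011 open 8.1 gf 58.520965576171875 F [ 0.56  0.42 -4.88]
```

View pics/m3.png

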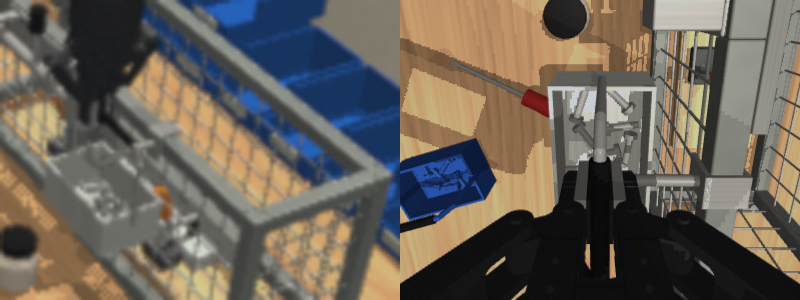

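The hook wire (right panel, 650–700,180) passes under the grip and over the tray. I'll lower it now.

>>> jog_arm(
  series=[
    [[0, 0, 5, 0, 0, 0, 0], [0, 0, 8, 0, 0, 0, 0], [0, 0, 8, 0, 0, 0, 0], [0, 0, 8, 0, 0, 0, 0], [0, 0, 6, 0, 0, 0, 0], [0, 0, 4, 0, 0, 0, 0], [0, 0, 3, 0, 0, 0, 0], [0, 0, 1, 0, 0, 0, 0], [0, 0, 0, 0, 0, 0, 0], [0, 0, 0, 0, 0, 0, 0]],
  ],
)

```text
time_s: 10.45
eef_pos: [0.5473, -0.1206, 0.2226]
eef_rot: [0.0, 0.703, 0.711, 0.0]
wrist_force: [-0.2, -0.4, -3.0]
opening: 0.096
grasp_force: 58.5
```

>>> jog_arm(
  series=[
    [[0, 0, 1, 0, 0, 0, 0], [0, 0, 1, 0, 0, 0, 0], [0, 0, 1, 0, 0, 0, 0], [0, 0, 0, 0, 0, 0, 0], [0, 0, 0, 0, 0, 0, 0], [0, 0, 0, 0, 0, 0, 0], [0, 0, 0, 0, 0, 0, 0], [0, 0, 0, 0, 0, 0, 0], [0, 0, 0, 0, 0, 0, 0], [0, 0, 0, 0, 0, 0, 0]],
  ],
)

```text
time_s: 11.45
eef_pos: [0.5471, -0.1205, 0.2193]
eef_rot: [-0.0, 0.703, 0.711, -0.0]
wrist_force: [-0.5, -0.8, -3.9]
opening: 0.091
grasp_force: 58.5
```

>>> jog_arm(
  series=[
    [[0, 0, 1, 0, 0, 0, 0], [0, 0, 1, 0, 0, 0, 0], [0, 0, 0.5, 0, 0, 0, 0], [0, 0, 0, 0, 0, 0, 0], [0, 0, 0, 0, 0, 0, 0], [0, 0, 0, 0, 0, 0, 0], [0, 0, 0, 0, 0, 0, 0], [0, 0, 0, 0, 0, 0, 0], [0, 0, 0, 0, 0, 0, 0], [0, 0, 0, 0, 0, 0, 0]],
  ],
)

```text
time_s: 12.45
eef_pos: [0.5472, -0.1206, 0.2168]
eef_rot: [0.0, 0.703, 0.711, 0.0]
wrist_force: [-0.9, 0.4, -3.7]
opening: 0.094
grasp_force: 58.5
```

>>> jog_arm(
  series=[
    [[0, 0, 1, 0, 0, 0, 0], [0, 0, 1, 0, 0, 0, 0], [0, 0, 0.5, 0, 0, 0, 0], [0, 0, 0, 0, 0, 0, 0], [0, 0, 0, 0, 0, 0, 0], [0, 0, 0, 0, 0, 0, 0], [0, 0, 0, 0, 0, 0, 0], [0, 0, 0, 0, 0, 0, 0], [0, 0, 0, 0, 0, 0, 0], [0, 0, 0, 0, 0, 0, 0]],
  ],
)

```text
time_s: 13.45
eef_pos: [0.5476, -0.1206, 0.2156]
eef_rot: [0.001, 0.703, 0.711, 0.0]
wrist_force: [-2.7, 1.3, 5.1]
opening: 0.093
grasp_force: 59.5
```

```bash
python3 - <<'E'
from h import *
np.set_printoptions(precision=4,suppress=True)
err([.547,-.1197,.216],0.011)
w=snap('wrist','w4')
v,u=np.mgrid[0:384,0:512];z=w['z_map'];p=np.stack([(u-w['cx'])/w['fx']*z,(v-w['cy'])/w['fy']*z,z],-1)@R(w).T+w['xyz']
print('grip',P(w,256,240,1),P(w,256,246,1))
m=(p[...,0]>.56)&(p[...,0]<.6)&(abs(p[...,1]+.142)<.02)&(p[...,2]>.21)&(p[...,2]<.29);q=p[m];print('wire',len(q),q.min(0),q.max(0))
E
```

```text
t 13.45 pos [ 0.5476 -0.1206  0.2156] tool mm [ 0.9 -0.5 -0.4] rot [ 0.001  0.001 -0.   ] yaw 0.011 open 7.9 gf 59.49795842170715 F [-2.69  1.28  5.15]
grip [ 0.5481 -0.0985  0.2369] [ 0.5481 -0.1005  0.2386]
wire 1463 [ 0.5721 -0.132   0.2633] [ 0.5896 -0.122   0.2859]
```

The force has reversed, so the bar is resting on the hook. I'll release it, then check before retreating.

>>> jog_arm(
  series=[
    [[0, 0, 0, 0, 0, 0, 12], [0, 0, 0, 0, 0, 0, 16], [0, 0, 0, 0, 0, 0, 24], [0, 0, 0, 0, 0, 0, 34], [0, 0, 0, 0, 0, 0, 40], [0, 0, 0, 0, 0, 0, 40], [0, 0, 0, 0, 0, 0, 40], [0, 0, 0, 0, 0, 0, 40], [0, 0, 0, 0, 0, 0, 40], [0, 0, 0, 0, 0, 0, 40]],
  ],
)

```text
time_s: 14.5
eef_pos: [0.5472, -0.1206, 0.2143]
eef_rot: [0.0, 0.703, 0.711, 0.0]
wrist_force: [0.0, -0.6, -0.1]
opening: 0.466
grasp_force: 0.0
```

```bash
python3 - <<'E'
from h import *
np.set_printoptions(precision=4,suppress=True)
err([.547,-.1197,.216],0.011)
w=snap('wrist','w5')
print('grip',P(w,256,240,1),P(w,256,246,1))
cv2.imwrite('pics/w5.png',w['frame'])
E
```

```text
t 14.5 pos [ 0.5472 -0.1206  0.2143] tool mm [ 0.9 -0.2 -1.7] rot [ 0.     0.    -0.001] yaw 0.01 open 39.8 gf 0.0 F [ 0.02 -0.56 -0.05]
grip [ 0.5477 -0.0962  0.2399] [ 0.5477 -0.0992  0.2396]
```

View pics/w5.png

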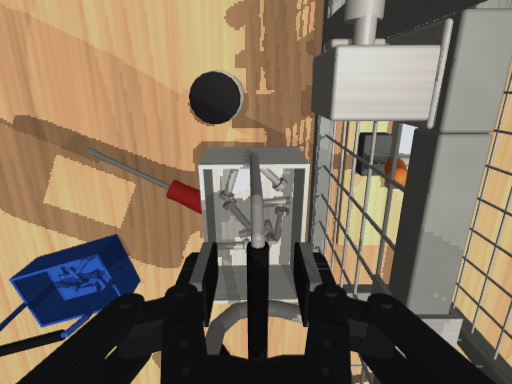

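The basket hangs by its grip on the hook and the fingers are clear of it. Next I retreat upward and turn for the knob.

>>> jog_arm(
  series=[
    [[0, 0, -5, 0, 0, 0, 40], [0, 0, -15, 0, 0, 0, 40], [0, 0, -20, 0, 0, 0, 40], [0, 0, -25, 0, 0, 0, 40], [0, 0, -25, 0, 0, 0, 40], [0, 0, -25, 0, 0, 0, 40], [0, 0, -10, 0, 0, 0, 40], [0, 0, 0, 0, 0, -0.145, 50], [0, 0, 0, 0, 0, -0.145, 50], [0, 0, 0, 0, 0, -0.145, 50]],
  ],
)

```text
time_s: 15.55
eef_pos: [0.547, -0.1205, 0.3395]
eef_rot: [-0.0, 0.531, 0.847, 0.0]
wrist_force: [-0.6, 0.1, 0.1]
opening: 0.582
grasp_force: 0.0
```

>>> jog_arm(
  series=[
    [[0, 0, 0, 0, 0, -0.1421, 50], [0, 0, 0, 0, 0, -0.1421, 50], [0, 0, 0, 0, 0, -0.1421, 50], [0, 0, 0, 0, 0, -0.1421, 50], [0, 0, 0, 0, 0, -0.1421, 50], [0, 0, 0, 0, 0, -0.1421, 50], [0, 0, 0, 0, 0, -0.1421, 50], [0, 0, 0, 0, 0, -0.1421, 50], [0, 0, 0, 0, 0, 0, 50], [0, 0, 0, 0, 0, 0, 50]],
  ],
)

```text
time_s: 16.55
eef_pos: [0.5471, -0.1205, 0.3393]
eef_rot: [-0.0, -0.004, 1.0, 0.0]
wrist_force: [0.7, 0.8, -0.1]
opening: 0.585
grasp_force: 0.0
```

```bash
python3 - <<'E'
from h import *
err([.5885,.0705,.339],1.582)
E
```

```text
t 16.55 pos [ 0.5471 -0.1205  0.3393] tool mm [-42.9 190.7   0.3] rot [ 0.    -0.    -0.004] yaw 1.578 open 50.0 gf 0.0 F [ 0.67  0.75 -0.05]
```

>>> jog_arm(
  series=[
    [[-2, 10, 0, 0, 0, 0, 50], [-5, 22, 0, 0, 0, 0, 50], [-6, 28, 0, 0, 0, 0, 50], [-6, 28, 0, 0, 0, 0, 50], [-6, 28, 0, 0, 0, 0, 50], [-6, 28, 0, 0, 0, 0, 50], [-6, 25, 0, 0, 0, 0, 50], [-4, 15, 0, 0, 0, 0, 50], [-2, 6.7, 0, 0, 0, 0, 50], [0, 0, 0, 0, 0, 0, 50]],
  ],
)

```text
time_s: 17.55
eef_pos: [0.588, 0.0712, 0.3392]
eef_rot: [-0.0, -0.006, 1.0, -0.0]
wrist_force: [-0.1, 1.0, 0.0]
opening: 0.583
grasp_force: 0.0
```

```bash
python3 - <<'E'
from h import *
np.set_printoptions(precision=4,suppress=True)
err([.5885,.0705,.339],1.582)
w=snap('wrist','w6');s=snap('side','s6')
v,u=np.mgrid[0:384,0:512];z=w['z_map'];p=np.stack([(u-w['cx'])/w['fx']*z,(v-w['cy'])/w['fy']*z,z],-1)@R(w).T+w['xyz']
m=(p[...,2]>.262)&(p[...,2]<.31)&(abs(p[...,0]-.588)<.04)&(abs(p[...,1]-.07)<.05)&(w['z_map']>0)
q=p[m];print(len(q),q.min(0),q.max(0)); t=q[q[:,2]>.286]
if len(t): print('top',t.min(0),t.max(0),t.mean(0))
B=cv2.resize(s['frame'][130:220,255:375],(400,300),interpolation=cv2.INTER_CUBIC)
cv2.imwrite('pics/m6.png',np.hstack([B,cv2.resize(w['frame'],(400,300),interpolation=cv2.INTER_AREA)]))
E
```

```text
t 17.55 pos [0.588  0.0712 0.3392] tool mm [-0.5 -0.7  0.2] rot [-0.    -0.     0.001] yaw 1.583 open 49.8 gf 0.0 F [-0.12  0.99  0.05]
1033 [0.5785 0.0613 0.2621] [0.6004 0.0832 0.2917]
top [0.579  0.0615 0.286 ] [0.6004 0.0829 0.2917] [0.5885 0.0723 0.2892]
```

View pics/m6.png

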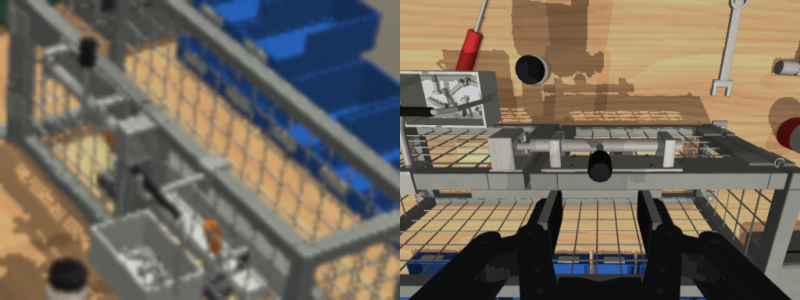

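The basket hangs on the hook (left panel, 150,250). The knob is at wrist panel (600,165), which measures (0.5895, 0.0722), top 0.2915. I'll descend and grip it.

>>> jog_arm(
  series=[
    [[-1.5, 1, 10, 0, 0, 0, 50], [0, 0, 15, 0, 0, 0, 50], [0, 0, 15, 0, 0, 0, 50], [0, 0, 15, 0, 0, 0, 50], [0, 0, 12, 0, 0, 0, 50], [0, 0, 8, 0, 0, 0, 50], [0, 0, 4, 0, 0, 0, 50], [0, 0, 2, 0, 0, 0, 50], [0, 0, 0, 0, 0, 0, 50], [0, 0, 0, 0, 0, 0, 50]],
  ],
)

```text
time_s: 18.65
eef_pos: [0.5898, 0.0717, 0.259]
eef_rot: [0.001, -0.006, 1.0, -0.0]
wrist_force: [0.5, 0.2, -0.4]
opening: 0.582
grasp_force: 0.0
```

>>> jog_arm(
  series=[
    [[0, 0, 0, 0, 0, 0, 40], [0, 0, 0, 0, 0, 0, 34], [0, 0, 0, 0, 0, 0, 30], [0, 0, 0, 0, 0, 0, 26], [0, 0, 0, 0, 0, 0, 22], [0, 0, 0, 0, 0, 0, 15], [0, 0, 0, 0, 0, 0, 5], [0, 0, 0, 0, 0, 0, 5], [0, 0, 0, 0, 0, 0, 5], [0, 0, 0, 0, 0, 0, 5]],
  ],
)

```text
time_s: 19.65
eef_pos: [0.5896, 0.0714, 0.2586]
eef_rot: [0.0, -0.006, 1.0, -0.0]
wrist_force: [-0.5, -1.1, 4.1]
opening: 0.244
grasp_force: 58.6
```

>>> jog_arm(
  series=[
    [[0, 0, -1, 0, 0, 0, 5], [0, 0, -2, 0, 0, 0, 5], [0, 0, -2, 0, 0, 0, 5], [0, 0, -2, 0, 0, 0, 5], [0, 0, -2, 0, 0, 0, 5], [0, 0, -1, 0, 0, 0, 5], [0, 0, -1, 0, 0, 0, 5], [0, 0, 0, 0, 0, 0, 5], [0, 0, 0, 0, 0, 0, 5], [0, 0, 0, 0, 0, 0, 5]],
  ],
)

```text
time_s: 20.65
eef_pos: [0.5894, 0.0717, 0.2692]
eef_rot: [-0.0, -0.006, 1.0, -0.0]
wrist_force: [0.5, -1.6, -2.6]
opening: 0.24
grasp_force: 58.7
```

The bolt is lifted about 10.5 mm and the wrist reads the expected -2.6 N. Now I draw it towards the hinge, gently at first.

>>> jog_arm(
  series=[
    [[0, 1, 0, 0, 0, 0, 5], [0, 1, 0, 0, 0, 0, 5], [0, 2, 0, 0, 0, 0, 5], [0, 2, 0, 0, 0, 0, 5], [0, 2, 0, 0, 0, 0, 5], [0, 2, 0, 0, 0, 0, 5], [0, 2, 0, 0, 0, 0, 5], [0, 0, 0, 0, 0, 0, 5], [0, 0, 0, 0, 0, 0, 5], [0, 0, 0, 0, 0, 0, 5]],
  ],
)

```text
time_s: 21.65
eef_pos: [0.5893, 0.0841, 0.2692]
eef_rot: [-0.0, -0.006, 1.0, 0.0]
wrist_force: [0.1, 0.4, -2.8]
opening: 0.239
grasp_force: 58.7
```

>>> jog_arm(
  series=[
    [[0, 2, 0, 0, 0, 0, 5], [0, 4, 0, 0, 0, 0, 5], [0, 5, 0, 0, 0, 0, 5], [0, 5, 0, 0, 0, 0, 5], [0, 5, 0, 0, 0, 0, 5], [0, 5, 0, 0, 0, 0, 5], [0, 5, 0, 0, 0, 0, 5], [0, 4, 0, 0, 0, 0, 5], [0, 0, 0, 0, 0, 0, 5], [0, 0, 0, 0, 0, 0, 5]],
  ],
)

```text
time_s: 22.65
eef_pos: [0.5888, 0.1196, 0.2693]
eef_rot: [0.0, -0.006, 1.0, 0.001]
wrist_force: [-0.2, 2.4, -2.6]
opening: 0.236
grasp_force: 58.8
```

```bash
python3 - <<'E'
from h import *
np.set_printoptions(precision=4,suppress=True)
err([.5885,.0705,.339],1.582)
o=ctrl.get_obs();w,x,y,z=o['eef_rot'];r=Ro.from_quat([x,y,z,w]).as_matrix()
k0=np.array([.5895,.0717]);a=.011;ex=np.array([np.cos(a),np.sin(a)]);ey=np.array([-np.sin(a),np.cos(a)])
hinge=k0+.022*ex+.209*ey;print('hinge',hinge)
p=o['eef_pos'][:2];prev=p;d=p-hinge
n=12
for i in range(1,n+1):
    th=.36*i/n;c,s=np.cos(th),np.sin(th);q=hinge+np.array([[c,s],[-s,c]])@d
    thp=.36*(i-1)/n; yaw=1.583-thp; tx=np.array([-np.sin(yaw),np.cos(yaw)])*1; ty=np.array([np.cos(yaw),np.sin(yaw)])
    tx=np.array([-ty[1],ty[0]])  # tool x = ty x (0,0,-1)
    dq=(q-prev)*1000;print(i,q,'tool',round(dq@tx,2),round(dq@ty,2)); prev=q
print(r)
E
```

```text
t 22.65 pos [0.5888 0.1196 0.2693] tool mm [  0.9 -49.  -69.8] rot [0.002 0.    0.001] yaw 1.583 open 20.2 gf 58.78924548625946 F [-0.23  2.39 -2.58]
hinge [0.6092 0.2809]
1 [0.584  0.1203] tool 4.82 0.74
2 [0.5792 0.1211] tool 4.82 0.74
3 [0.5744 0.1221] tool 4.82 0.74
4 [0.5697 0.1232] tool 4.82 0.74
5 [0.565  0.1245] tool 4.82 0.74
6 [0.5603 0.1259] tool 4.82 0.74
7 [0.5557 0.1274] tool 4.82 0.74
8 [0.5511 0.1291] tool 4.82 0.74
9 [0.5465 0.1309] tool 4.82 0.74
10 [0.5421 0.1328] tool 4.82 0.74
11 [0.5377 0.1349] tool 4.82 0.74
12 [0.5333 0.1371] tool 4.82 0.74
[[-0.9999 -0.0121 -0.    ]
 [-0.0121  0.9999  0.0016]
 [-0.      0.0016 -1.    ]]
```

>>> jog_arm(
  series=[
    [[2.4, 0.4, 0, 0, 0, 0.015, 5], [2.4, 0.4, 0, 0, 0, 0.015, 5], [2.4, 0.4, 0, 0, 0, 0.015, 5], [2.4, 0.4, 0, 0, 0, 0.015, 5], [2.4, 0.4, 0, 0, 0, 0.015, 5], [2.4, 0.4, 0, 0, 0, 0.015, 5], [2.4, 0.4, 0, 0, 0, 0.015, 5], [2.4, 0.4, 0, 0, 0, 0.015, 5], [0, 0, 0, 0, 0, 0, 5], [0, 0, 0, 0, 0, 0, 5]],
  ],
)

```text
time_s: 23.65
eef_pos: [0.5699, 0.1225, 0.2693]
eef_rot: [0.0, 0.054, 0.999, -0.0]
wrist_force: [2.3, 1.1, -1.5]
opening: 0.242
grasp_force: 58.8
```

Forces are low and the spring pulls at 2.3 N, as expected. I'll finish the swing.

>>> jog_arm(
  series=[
    [[4, 0.6, 0, 0, 0, 0.025, 5], [4, 0.6, 0, 0, 0, 0.025, 5], [4, 0.6, 0, 0, 0, 0.025, 5], [4, 0.6, 0, 0, 0, 0.025, 5], [4, 0.6, 0, 0, 0, 0.025, 5], [4, 0.6, 0, 0, 0, 0.025, 5], [4, 0.6, 0, 0, 0, 0.025, 5], [4, 0.6, 0, 0, 0, 0.025, 5], [4, 0.6, 0, 0, 0, 0.025, 5], [1, 0.2, 0, 0, 0, 0.01, 5]],
  ],
)

```text
time_s: 24.65
eef_pos: [0.5344, 0.136, 0.2693]
eef_rot: [-0.0, 0.172, 0.985, -0.0]
wrist_force: [2.4, -1.1, -3.0]
opening: 0.24
grasp_force: 58.8
```

>>> jog_arm(
  series=[
    [[0, 0, 0, 0, 0, 0, 5], [0, 0, 0, 0, 0, 0, 5], [0, 0, 0, 0, 0, 0, 5], [0, 0, 0, 0, 0, 0, 5], [0, 0, 0, 0, 0, 0, 5], [0, 0, 0, 0, 0, 0, 5], [0, 0, 0, 0, 0, 0, 5], [0, 0, 0, 0, 0, 0, 5], [0, 0, 0, 0, 0, 0, 5], [0, 0, 0, 0, 0, 0, 5]],
  ],
)

```text
time_s: 25.65
eef_pos: [0.5349, 0.1358, 0.2692]
eef_rot: [-0.0, 0.171, 0.985, -0.0]
wrist_force: [1.2, -2.1, -2.4]
opening: 0.24
grasp_force: 58.8
```

```bash
python3 - <<'E'
from h import *
np.set_printoptions(precision=4,suppress=True)
err([.5885,.0705,.339],1.582)
s=snap('side','s7');w=snap('wrist','w7')
v,u=np.mgrid[0:384,0:512]
def cl(c):
    z=c['z_map'];return np.stack([(u-c['cx'])/c['fx']*z,(v-c['cy'])/c['fy']*z,z],-1)@R(c).T+c['xyz']
p=cl(w);m=(abs(p[...,2]-.245)<.004)&(p[...,0]>.45)&(p[...,0]<.64)&(p[...,1]>-.01)&(p[...,1]<.27)&(w['z_map']>0)
q=p[m]
for a in np.arange(0,.27,.03):
    k=q[(q[:,1]>a)&(q[:,1]<a+.03)]
    if len(k): print(round(a,3),len(k),k[:,0].min(),k[:,0].max())
B=cv2.resize(s['frame'][120:240,230:390],(400,300),interpolation=cv2.INTER_CUBIC)
cv2.imwrite('pics/m7.png',np.hstack([B,cv2.resize(w['frame'],(400,300),interpolation=cv2.INTER_AREA)]))
E
```

```text
t 25.65 pos [0.5349 0.1358 0.2692] tool mm [-72.4 -43.4 -69.8] rot [-0.    -0.    -0.355] yaw 1.227 open 20.5 gf 58.84408950805664 F [ 1.2  -2.13 -2.38]
0.0 950 0.5153465292161188 0.5420023201775472
0.03 1378 0.5195512298870324 0.5510413005914951
0.06 1281 0.529180407291714 0.560166003380443
0.09 148 0.5408797389685853 0.5546380478174757
0.12 73 0.5311637832403688 0.5369989006108512
0.15 899 0.566074822225639 0.5930477903578253
0.18 1381 0.57367248881961 0.6050529835856121
0.21 1411 0.5842054493021234 0.6154804189765513
0.24 1371 0.5951006322829551 0.626054456937441
```

View pics/m7.png

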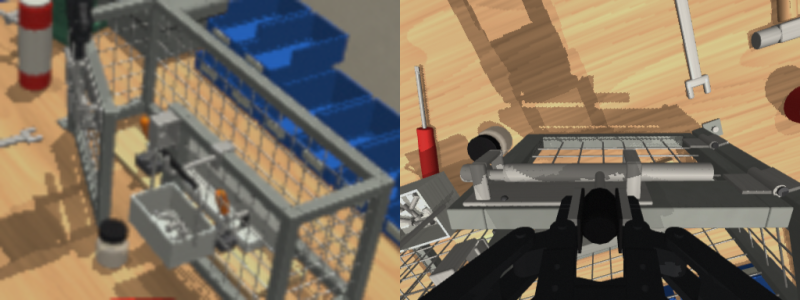

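The gate stands open at about 0.35 rad, held by the knob. The basket is hanging on the hook (left panel, 170,230), clear of the gate, and nothing else has moved.

```bash
python3 -c "
from bench import ctrl
print(ctrl.hand_in())"
```

```text
the job is handed in; nothing more can be done
None
```

I hung the steel basket on the hook and let go, lifted and drew the bolt without force, and handed in with the gripper on the knob, holding the gate ajar at about 0.35 rad (10 cm); no verdict came back.

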